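Press the red jar lids home on the parts shelf

TASK

Press the red push-in lids of the tall and the short glass jar straight down until both are fully home on their rims, leaving the jars standing where they are. Leave the blue-lidded jar alone with its lid raised: the washed parts inside are still drying.

Things in the scene. Friction and masses are not known exactly. Their poses are not given: they have to be found in the camera images.
- red_tall_top (a point): Centre of the red lid's upper face on the tall clear glass jar (loose, about 0.6 kg, 72 mm across, glass 105 mm high). Lid: disc 66 mm across, 12 mm thick, on a yellow plug that slides down into the jar; starts 11 to 16 mm proud (yellow band shows), takes about 6 N, stays where left. Fully home the disc lies on the rim, this point 117 mm above the shelf. z up.
- red_short_top (a point): Centre of the red lid's upper face on the short clear glass jar (glass 73 mm high). Lid, diameter, mass, start and behaviour as on the tall jar. Fully home, the disc lies on the rim and this point is 85 mm above the shelf. z up.
- blue_top (a point): Centre of the blue lid's upper face on the middle-sized clear glass jar (glass 89 mm high, otherwise like the others), also raised 11 to 16 mm and as easy to push: this point is 112 to 117 mm above the shelf. To be left as it is. z up.

How it is judged:
At the end, for the whole second after the job is handed in: Both red lids are home (tops within 3 mm of their seated heights, 117 and 85 mm above the shelf), their jars upright within about 6 degrees with the lid tops no more than 35 mm from where they began (the press itself included); the blue lid is upright and within 8 mm of where it began (height (world z) of red_tall_top between 0.113 and 0.12 m and angle between each of red_tall_top, red_short_top, blue_top's own z axis and vertical below 0.1 rad and distance of each of red_tall_top, red_short_top from where it was at the start of the episode below 0.035 m and height (world z) of red_short_top between 0.081 and 0.088 m and distance of blue_top from where it was at the start of the episode below 0.008 m); the robot touches nothing.
It fails at once if the blue-lidded jar is disturbed or its lid pushed down (its lid top moves over 8 mm) (distance of blue_top from where it was at the start of the episode above 0.008 m).
It fails at once if a red-lidded jar is tipped over 15 degrees (angle between any of red_tall_top, red_short_top's own z axis and vertical above 0.26 rad).
It also fails if it takes over 34 s, if anything falls off the work surface, if the arm or the gripper's body presses on something with over 40 N, if the wrist force passes 120 N, or if a joint passes its speed limit or range.

ROBOT

A 6-joint arm with a two-finger parallel gripper is mounted at the origin on the work surface. World frame = base frame: x ahead of the robot, y to its left, z up, the work surface at z = 0. Lengths are in m, angles in rad, forces in N, time in s.
With the tool pointing down it reaches from about 0.375 to 0.9 m from the base axis. Payload 3.1 kg.
Tool frame: the origin (TCP) lies at the very end of the fingers, on their centre line; the grasp point (between the pads) lies 19 mm behind it (arm.pinch_z is the distance from the TCP to the grasp point, in m); z points along the fingers, y is the direction in which the jaws open and shut (so a half turn about z gives the same grasp; the last joint's range is limited). The gripper opens to 87 mm and grips with 3 to 60 N. Pads are 19 mm wide; open, the fingers measure 117 mm over their backs; the gripper's body (75 mm by 190 mm) begins 51 mm behind the grasp point.
Start: joints at [1.067, 0.527, 1.433, -0, 1.181, -0.178], TCP at [0.199, 0.592, 0.188] pointing down, gripper open.
Joint ranges: [-3.08, 3.08], [-0.75, 2.2], [0.22, 2.44], [-1.43, 4.57], [0, 2.65], [-2.85, 2.85]. Speed limits (rad/s): [2.79, 2.79, 3.14, 3.14, 3.14, 3.14].

INTERFACE

Orientations are given as a unit quaternion [w, x, y, z].
In Python, from bench import arm gives the robot as it stands.
- The arm moves only by the tool servo_tool, never from a script. Its argument "plan" is a list of rows, each an object with "offset": the shift along the tool's x, y, z each as a share of 2.5 cm, from -1 to 1, a list of three; "rot": the turn, a rotation vector about the tool's x, y, z each as a share of 5 degrees, from -1 to 1, a list of three; "claw": the opening, from 0 (shut) to 1 (fully open). In form: [{"offset": [tx, ty, tz], "rot": [ax, ay, az], "claw": claw}, ...]. A call has 1 to 5 rows; each row shifts and turns the pose as measured when the row begins, along the tool's axes as they then stand; what a row does not reach is not made up. A row lasts 1/12 s, in which the tool goes at most 41.7 mm and 7.16 degrees, less where a joint would pass 70% of its speed; a pose out of reach is approached as far as the arm can. A call with a number of a shift or a turn outside -1 to 1 is refused whole. A call with a gripper value outside its range is refused whole. The fingers move at their own pace and stop on an object; "force" is the grip in N (left out, the last holds). Time passes only in rows, so rows that do not move let the fingers close. It gives the time, the measured TCP pose, the force and the opening at its end, in the units of the state.
- arm.observe(): the state, without advancing time (a new reading comes with each control period).
- arm.get_image(name): name is "scene" or "top"; returns the picture (384x512x3 uint8, red, green, blue); there is no depth.
- arm.get_calibration(name): a dict with "fx", "fy", "cx", "cy" (pixels), "origin" and "rotation" of the camera in the world. Camera axes: x right, y down, z forward; pixel columns grow to the right and rows downward; lengths in m; the calibration is good to about 2 mm. A picture is of the moment at which its call begins. get_calibration takes no time and is no camera call.
- arm.hand_in(): hands the job in, once; it reports no verdict.
The state is a dict: "time_s": time; "joints": joint angles; "qd": joint speeds; "joint_torque": joint torques, N m; "tcp_pos": TCP position; "eef_rot": TCP orientation; "contact_force": force on the tool from outside, world axes, zero at the start; "wrist_torque": the same for the moment, N m; "width": finger opening in m.
Only numpy, scipy, OpenCV 4.12 (cv2) and the standard library are available. Lean on these libraries where they do the work, as an engineer would, in place of code of your own. Each camera call takes 0.05 s, during which the arm holds its last target. There are 200 camera calls.

## Working session

There is one attempt and no reset: what is moved stays moved. The work goes in short steps, Python scripts to look and compute and a tool call to move; the robot and the scene stay as the last step left them, time stands still between calls to the robot, and variables do not carry over. Pictures are saved under pics/ and viewed, on a budget of 10 in all, crops included, one or two more only if the job needs it, and the job is handed in when it is done.

Besides the shell and the picture viewer there is one more tool, called as a command line: name --argument value ..., lists and objects as JSON in quotes. servo_tool: Moves the arm, as the interface text tells. Its arguments: {"type":"object","properties":{"plan":{"type":"array","items":{"type":"object","properties":{"offset":{"type":"array","items":{"type":"number"}},"rot":{"type":"array","items":{"type":"number"}},"claw":{"type":"number"}}}},"force":{"type":"number"}},"required":["plan"]}

```bash
mkdir -p pics; python3 - <<'E'
from bench import arm
import cv2
s=arm.observe();print({k:s[k] for k in('time_s','tcp_pos','eef_rot','contact_force','width')})
for n in('scene','top'):
    cv2.imwrite(f'pics/{n}0.png',arm.get_image(n)[:,:,::-1]); print(n,arm.get_calibration(n))
E
```

```text
{'time_s': 0.0, 'tcp_pos': array([0.19902026, 0.59160518, 0.18715387]), 'eef_rot': array([-3.68195840e-04,  1.61686651e-01,  9.86841535e-01, -1.03688649e-03]), 'contact_force': array([-0.78559384, -0.2532838 , -0.49185792]), 'width': 0.08661814113835685}
scene {'fx': 350.23897490514895, 'fy': 350.23897490514895, 'cx': 250.24481842355198, 'cy': 189.7041461577949, 'origin': array([ 0.81385506, -0.4274401 ,  0.73902507]), 'rotation': array([-0.34175355,  0.8966224 ,  0.26624134, -0.09158781])}
top {'fx': 362.48170147377994, 'fy': 362.48170147377994, 'cx': 253.31198736280325, 'cy': 189.75042130705455, 'origin': array([ 0.48417014, -0.00424612,  1.01727153]), 'rotation': array([ 0.02713996, -0.70499472,  0.70864056, -0.00862726])}
```

View pics/scene0.png

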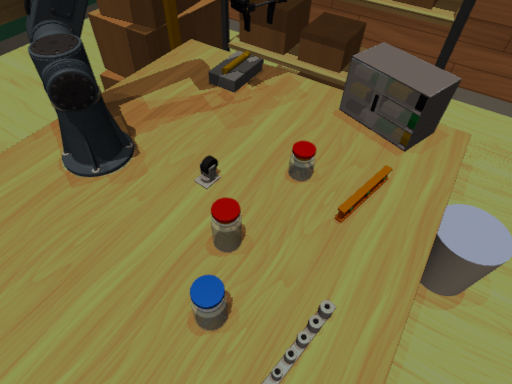

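View pics/top0.png

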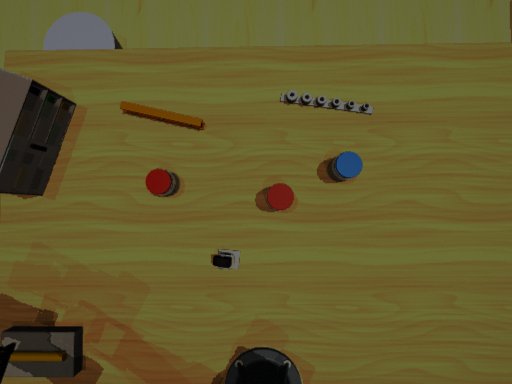

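The scene view shows the blue lid at (208,290) and red lids at (226,210) and (303,150). In the top view they are blue (347,165) and red (280,197) and (160,182). I'll triangulate the lids next.

```bash
cat >h.py <<'E'
import numpy as np,cv2
from bench import arm
from scipy.spatial.transform import Rotation as R
def ray(n,u,v):
    c=arm.get_calibration(n);q=c['rotation']
    d=R.from_quat([*q[1:],q[0]]).apply([(u-c['cx'])/c['fx'],(v-c['cy'])/c['fy'],1]);return np.array(c['origin']),d/np.linalg.norm(d)
def blobs(im,col):
    h=cv2.cvtColor(im,cv2.COLOR_RGB2HSV)
    m=(cv2.inRange(h,(0,215,90),(5,255,255))|cv2.inRange(h,(175,215,90),(180,255,255))) if col=='red' else cv2.inRange(h,(100,150,70),(125,255,255))
    n,l,s,c=cv2.connectedComponentsWithStats(m)
    return [(c[i],s[i][:5]) for i in range(1,n) if s[i][4]>150]
def tri(a,b):
    A=[];y=[]
    for o,d in(a,b):
        P=np.eye(3)-np.outer(d,d);A.append(P);y.append(P@o)
    p,r,*_=np.linalg.lstsq(np.vstack(A),np.hstack(y),rcond=None);return p,np.sqrt(r)
def onplane(n,uv,z):
    o,d=ray(n,*uv);return o+d*(z-o[2])/d[2]
E
python3 - <<'E'
from h import *
I={n:cv2.imread(f'pics/{n}0.png')[:,:,::-1].copy() for n in('scene','top')}
for col in('red','blue'):
    S=blobs(I['scene'],col);T=blobs(I['top'],col)
    print(col,S,T)
    for t in T:
        for s in S:
            p,r=tri(ray('top',*t[0]),ray('scene',*s[0]))
            print(p.round(4),r, 't@.13',onplane('top',t[0],.13).round(3),'t@.098',onplane('top',t[0],.098).round(3))
E
```

```text
red [(array([303.80714286, 148.73214286]), array([293, 141,  23,  16, 280], dtype=int32)), (array([225.09765625, 209.20703125]), array([211, 198,  29,  23, 512], dtype=int32))] [(array([157.73728814, 181.00635593]), array([146, 169,  25,  25, 472], dtype=int32))]
[0.556  0.2668 0.0925] [0.00163925] t@.13 [0.552 0.255 0.13 ] t@.098 [0.555 0.264 0.098]
[ 0.4951  0.1746 -0.012 ] [0.18963766] t@.13 [0.552 0.255 0.13 ] t@.098 [0.555 0.264 0.098]
blue [(array([206.71007928, 291.26500566]), array([190, 275,  34,  34, 883], dtype=int32))] [(array([348.53191489, 164.20116054]), array([336, 152,  26,  26, 517], dtype=int32))]
[ 0.5933 -0.2179  0.1113] [0.00132462] t@.13 [ 0.59  -0.214  0.13 ] t@.098 [ 0.594 -0.222  0.098]
```

```bash
sed -i 's/(0,215,90)/(0,190,60)/;s/(175,215,90)/(175,190,60)/' h.py; python3 - <<'E'
from h import *
I={n:cv2.imread(f'pics/{n}0.png')[:,:,::-1].copy() for n in('scene','top')}
print(cv2.cvtColor(I['top'],cv2.COLOR_RGB2HSV)[197,280])
S=blobs(I['scene'],'red');T=blobs(I['top'],'red');print(S,T)
for t in T:
    for s in S:
        p,r=tri(ray('top',*t[0]),ray('scene',*s[0]))
        if r<.01:print(p.round(4),r, [onplane('top',t[0],z).round(4) for z in(.13,.098)])
s=arm.observe();q=s['eef_rot'];print(R.from_quat([*q[1:],q[0]]).as_matrix().round(4))
E
```

```text
[  3 211 110]
[(array([303.621875, 149.659375]), array([293, 141,  23,  18, 320], dtype=int32)), (array([225.05395683, 210.04496403]), array([211, 198,  29,  25, 556], dtype=int32))] [(array([157.95071869, 181.11088296]), array([146, 169,  25,  25, 487], dtype=int32)), (array([279.65298507, 196.48134328]), array([267, 184,  26,  26, 536], dtype=int32))]
[0.5559 0.2672 0.0887] [0.0014474] [array([0.5519, 0.2546, 0.13  ]), array([0.5544, 0.2639, 0.098 ])]
[ 0.5134 -0.0452  0.121 ] [0.00147437] [array([ 0.5123, -0.0454,  0.13  ]), array([ 0.5133, -0.0469,  0.098 ])]
[[-9.477e-01  3.191e-01 -9.000e-04]
 [ 3.191e-01  9.477e-01 -1.700e-03]
 [ 3.000e-04 -1.900e-03 -1.000e+00]]
```

The triangulated heights fit: the far-left lid is the short jar at about (0.5545, 0.264), and the centre one is the tall jar at about (0.512, -0.045). I'll go to the short jar first with the gripper shut, swinging clear of the cabinet.

servo_tool --plan '[{"offset":[-0.9,-0.9,0],"rot":[0,0,0],"claw":0},{"offset":[-0.9,-0.9,0],"rot":[0,0,0],"claw":0},{"offset":[-0.9,-0.9,0],"rot":[0,0,0],"claw":0},{"offset":[-0.9,-0.9,0],"rot":[0,0,0],"claw":0},{"offset":[-0.9,-0.9,0],"rot":[0,0,0],"claw":0}]' --force 20

```text
time_s: 0.52
tcp_pos: [0.2685, 0.4496, 0.1843]
eef_rot: [-0.001, 0.157, 0.988, -0.0]
contact_force: [-0.2, -0.3, 0.2]
width: 0.0613
```

servo_tool --plan '[{"offset":[-0.9,-0.9,0],"rot":[0,0,0],"claw":0},{"offset":[-0.9,-0.9,0],"rot":[0,0,0],"claw":0},{"offset":[-1,-0.2,0],"rot":[0,0,0],"claw":0},{"offset":[-1,-0.2,0],"rot":[0,0,0],"claw":0},{"offset":[-1,-0.2,0],"rot":[0,0,0],"claw":0}]'

```text
time_s: 0.93
tcp_pos: [0.362, 0.3451, 0.1822]
eef_rot: [-0.005, 0.156, 0.988, -0.004]
contact_force: [0.8, -0.0, -0.4]
width: 0.0282
```

servo_tool --plan '[{"offset":[-1,-0.1,0],"rot":[0,0,0],"claw":0},{"offset":[-1,-0.1,0],"rot":[0,0,0],"claw":0},{"offset":[-1,-0.1,0],"rot":[0,0,0],"claw":0},{"offset":[-1,-0.1,0],"rot":[0,0,0],"claw":0},{"offset":[0,0,0],"rot":[0,0,0],"claw":0}]'

```text
time_s: 1.35
tcp_pos: [0.4614, 0.2985, 0.1801]
eef_rot: [-0.004, 0.159, 0.987, -0.005]
contact_force: [0.7, -0.6, 0.1]
width: 0.0016
```

```bash
cat >>h.py <<'E'
def go(p):
    s=arm.observe();q=s['eef_rot'];M=R.from_quat([*q[1:],q[0]]).as_matrix()
    print(s['time_s'],s['tcp_pos'].round(4),s['contact_force'].round(1),'tool d/25mm',(M.T@(np.array(p)-s['tcp_pos'])/.025).round(2),'zaxis',M[:,2].round(4),'w',s['width'])
E
python3 -c "
from h import *
go([.5545,.264,.14])"
```

```text
1.35 [0.4614 0.2985 0.1801] [ 0.7 -0.6  0.1] tool d/25mm [-3.98 -0.13  1.58] zaxis [-0.01   -0.0076 -0.9999] w 0.0016142047857549068
```

servo_tool --plan '[{"offset":[-1,0,0.2],"rot":[0,0,0],"claw":0},{"offset":[-1,0,0.2],"rot":[0,0,0],"claw":0},{"offset":[-1,0,0.2],"rot":[0,0,0],"claw":0},{"offset":[-0.9,-0.1,0.2],"rot":[0,0,0],"claw":0},{"offset":[0,0,0.2],"rot":[0,0,0],"claw":0}]'

```text
time_s: 1.77
tcp_pos: [0.5538, 0.2638, 0.1521]
eef_rot: [-0.006, 0.159, 0.987, -0.005]
contact_force: [0.8, -0.6, 0.6]
width: 0.0008
```

```bash
cat >>h.py <<'E'
def tilt():
    s=arm.observe();q=s['eef_rot'];M=R.from_quat([*q[1:],q[0]]).as_matrix()
    print('rot shares',(np.degrees(np.cross([0,0,1],M.T@[0,0,-1]))/5).round(2))
E
python3 -c "
from h import *
go([.5545,.264,.11]);tilt();I=arm.get_image('scene')[80:260,200:400];J=arm.get_image('top')[120:240,90:230]
cv2.imwrite('pics/s1.png',np.hstack([cv2.resize(I[:,:,::-1],(400,360)),cv2.resize(J[:,:,::-1],(400,360))]))"
```

```text
1.7667 [0.5538 0.2638 0.1521] [ 0.8 -0.6  0.6] tool d/25mm [-0.04  0.04  1.68] zaxis [-0.014  -0.0076 -0.9999] w 0.0007607328715217678
rot shares [-0.13 -0.13  0.  ]
```

View pics/s1.png

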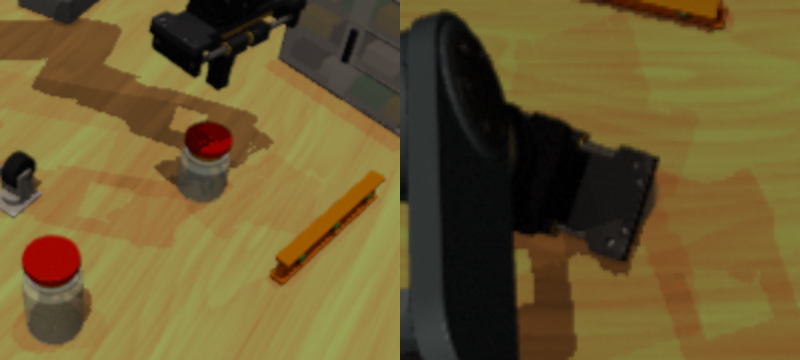

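The closed fingers at crop (217,80) hang over the short lid at (208,140), with the cabinet clear. I'll level the tool and descend.

servo_tool --plan '[{"offset":[0,0,0.5],"rot":[-0.1,-0.1,0],"claw":0},{"offset":[0,0,0.5],"rot":[0,0,0],"claw":0},{"offset":[0,0,0.4],"rot":[0,0,0],"claw":0},{"offset":[0,0,0.1],"rot":[0,0,0],"claw":0}]'

```text
time_s: 2.2
tcp_pos: [0.5418, 0.2674, 0.1132]
eef_rot: [-0.007, 0.157, 0.988, -0.002]
contact_force: [-0.2, 0.5, 0.3]
width: 0.0
```

```bash
python3 -c "
from h import *
go([.5545,.264,.085]);tilt()"
```

```text
2.2 [0.5418 0.2674 0.1132] [-0.2  0.5  0.3] tool d/25mm [-0.54  0.04  1.12] zaxis [-0.0145 -0.0015 -0.9999] w 3.564392852409276e-05
rot shares [-0.07 -0.15  0.  ]
```

servo_tool --plan '[{"offset":[-0.5,0,0],"rot":[-0.1,-0.2,0],"claw":0},{"offset":[-0.1,0,0],"rot":[0,0,0],"claw":0},{"offset":[0,0,0],"rot":[0,0,0],"claw":0}]'

```text
time_s: 2.45
tcp_pos: [0.5545, 0.2638, 0.113]
eef_rot: [0.002, 0.156, 0.988, 0.001]
contact_force: [-0.4, -0.1, -0.1]
width: 0.0003
```

```bash
python3 -c "
from h import *
go([.5545,.264,.085]);tilt()"
```

```text
2.45 [0.5545 0.2638 0.113 ] [-0.4 -0.1 -0.1] tool d/25mm [0.01 0.01 1.12] zaxis [ 0.004   0.0013 -1.    ] w 0.0002968341681550428
rot shares [ 0.03  0.04 -0.  ]
```

servo_tool --plan '[{"offset":[0,0,0.2],"rot":[0,0,0],"claw":0},{"offset":[0,0,0.2],"rot":[0,0,0],"claw":0},{"offset":[0,0,0.2],"rot":[0,0,0],"claw":0}]'

```text
time_s: 2.7
tcp_pos: [0.5571, 0.2644, 0.0998]
eef_rot: [0.005, 0.156, 0.988, 0.002]
contact_force: [-0.1, 0.1, 0.4]
width: 0.0004
```

```bash
python3 -c "
from h import *
go([.5545,.264,.085]);tilt()"
```

```text
2.7 [0.5571 0.2644 0.0998] [-0.1  0.1  0.4] tool d/25mm [ 0.1  -0.05  0.59] zaxis [ 0.0099  0.003  -0.9999] w 0.0004474977857439365
rot shares [ 0.07  0.1  -0.  ]
```

servo_tool --plan '[{"offset":[0.1,0,0.2],"rot":[0.06,0.1,0],"claw":0},{"offset":[0,0,0.15],"rot":[0,0,0],"claw":0}]'

```text
time_s: 2.87
tcp_pos: [0.5544, 0.2651, 0.09]
eef_rot: [-0.001, 0.156, 0.988, 0.0]
contact_force: [0.5, -0.4, -0.8]
width: 0.0009
```

```bash
python3 -c "
from h import *
go([.5545,.264,.085]);tilt()"
```

```text
2.8667 [0.5544 0.2651 0.09  ] [ 0.5 -0.4 -0.8] tool d/25mm [-0.02 -0.04  0.2 ] zaxis [-1.1e-03  5.0e-04 -1.0e+00] w 0.0008929767444225981
rot shares [ 0.   -0.01  0.  ]
```

There is no contact at z=0.090, where I expected about 6 N. I'll look before going further.

```bash
python3 -c "
from h import *
I=arm.get_image('scene')[90:200,240:360]
cv2.imwrite('pics/s2.png',cv2.resize(I[:,:,::-1],(600,550),interpolation=cv2.INTER_CUBIC));go([.5545,.264,.085])"
```

```text
2.9167 [0.5539 0.2648 0.0892] [ 0.1 -0.4  0.4] tool d/25mm [-0.03 -0.02  0.17] zaxis [-0.0023  0.     -1.    ] w 0.0002880814800942563
```

View pics/s2.png

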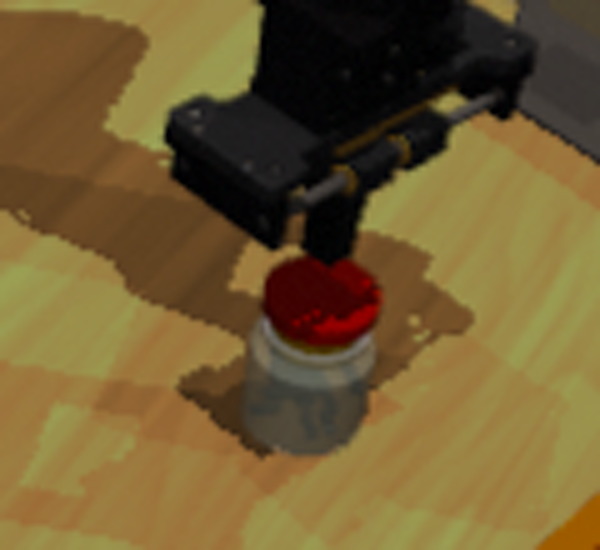

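The lid spans crop (265–380, 255–350) and the yellow band still shows. The fingertip ends at (330,265), so it is either above the lid or behind it. I'll compare that with the projected TCP.

```bash
cat >>h.py <<'E'
def proj(n,p):
    c=arm.get_calibration(n);q=c['rotation'];x=R.from_quat([*q[1:],q[0]]).inv().apply(np.array(p)-c['origin']);return np.array([c['cx']+c['fx']*x[0]/x[2],c['cy']+c['fy']*x[1]/x[2]])
E
python3 -c "
from h import *
s=arm.observe();p=s['tcp_pos']
f=lambda p:((proj('scene',p)-[240,90])*5).round(0)
print('tcp',f(p),'5cm up',f(p+[0,0,.05]))
for z in(.085,.098):print(z,f([.5545,.264,z]),f([.556,.267,z]),'front/back',f([.5545,.231,z]),f([.5545,.297,z]))
I=cv2.imread('pics/scene0.png')[:,:,::-1].copy();print(proj('scene',[.5545,.264,.098]),proj('top',[.5545,.264,.098]),proj('scene',[.512,-.045,.13]))
print(s['joints'])
"
```

```text
tcp [311. 299.] 5cm up [323. 229.]
0.085 [310. 306.] [315. 304.] front/back [283. 340.] [337. 273.]
0.098 [313. 288.] [318. 286.] front/back [285. 322.] [340. 255.]
[302.6872541  147.62604415] [157.92490463 181.05827636] [223.97223889 207.21372883]
[ 2.63824263e-01  6.35932994e-01  1.54599514e+00  7.52114285e-04
  9.61872391e-01 -9.94176532e-01]
```

The visible tip is about 7 px above where the reported TCP projects. I'll check with the top view and with the start image.

```bash
python3 -c "
from h import *
J=arm.get_image('top');cv2.imwrite('pics/t2.png',J[:,:,::-1])
I=cv2.imread('pics/scene0.png')[0:60,210:310]
A=cv2.resize(J[140:220,120:220,::-1],(400,320),interpolation=cv2.INTER_CUBIC);B=cv2.resize(I,(400,240),interpolation=cv2.INTER_CUBIC)
B=cv2.copyMakeBorder(B,0,80,0,0,cv2.BORDER_CONSTANT)
cv2.imwrite('pics/s3.png',np.hstack([A,B]))
s=arm.observe();p=s['tcp_pos'];q=s['eef_rot'];M=R.from_quat([*q[1:],q[0]]).as_matrix()
print('top tcp,palm',[(proj('top',p-M[:,2]*d)-[120,140])*4 for d in(0,.07,.12)],'body ends',[(proj('top',p-M[:,2]*.07+M[:,1]*e)-[120,140])*4 for e in(-.095,.095)])
p0=np.array([.199,.5916,.1872]);y=np.array([.3191,.9477,0])
print('scene0 tip',[(proj('scene',p0+y*e+[0,0,h])-[210,0])*4 for e in(-.05,0,.05) for h in (0,.07)])
"
```

```text
top tcp,palm [array([154.21927637, 166.00470769]), array([120.58728216, 157.18012614]), array([ 93.04184613, 149.95257535])] body ends [array([270.74196812, 205.21304846]), array([-28.22363141, 109.57706265])]
scene0 tip [array([142.1555494 , 161.08955773]), array([142.82222565,  75.73903782]), array([187.98494185, 144.84210806]), array([190.73253035,  60.32481684]), array([232.22454111, 129.15827234]), array([236.90632256,  45.46928544])]
```

View pics/s3.png

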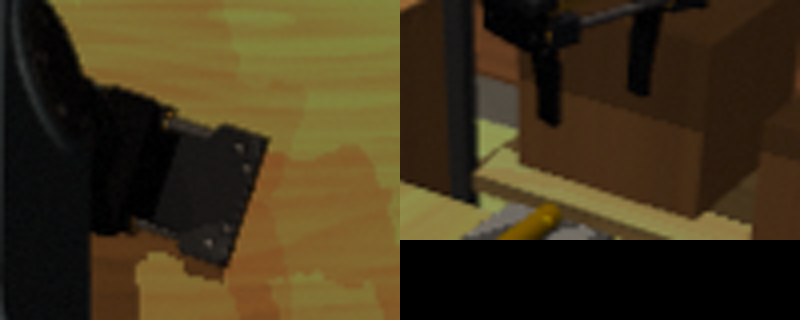

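In the start image too, the tips sit about 9 px above the projected TCP, while the sideways match is within about 2 px. So the true finger ends are about 25 mm higher than the reported TCP. I won't trust the reported z: I'll descend in small steps and use the force.

servo_tool --plan '[{"offset":[0,0,0.2],"rot":[0,0,0],"claw":0},{"offset":[0,0,0.15],"rot":[0,0,0],"claw":0}]'

```text
time_s: 3.13
tcp_pos: [0.5545, 0.265, 0.0808]
eef_rot: [-0.0, 0.156, 0.988, 0.0]
contact_force: [0.2, 0.3, -0.3]
width: 0.0009
```

servo_tool --plan '[{"offset":[0,0,0.12],"rot":[0,0,0],"claw":0},{"offset":[0,0,0.1],"rot":[0,0,0],"claw":0}]'

```text
time_s: 3.3
tcp_pos: [0.5544, 0.265, 0.0743]
eef_rot: [-0.001, 0.156, 0.988, 0.0]
contact_force: [0.1, 0.6, 1.0]
width: 0.0005
```

```bash
python3 -c "
from h import *
go([.5545,.264,.072]);tilt()"
```

```text
3.3 [0.5544 0.265  0.0743] [0.1 0.6 1. ] tool d/25mm [-0.02 -0.04  0.09] zaxis [-1.3e-03  3.0e-04 -1.0e+00] w 0.0005356772068197622
rot shares [-0.   -0.01  0.  ]
```

servo_tool --plan '[{"offset":[0,0,0.12],"rot":[0,0,0],"claw":0}]'

```text
time_s: 3.38
tcp_pos: [0.5544, 0.265, 0.0711]
eef_rot: [-0.001, 0.156, 0.988, 0.0]
contact_force: [0.4, 0.5, -0.6]
width: 0.0003
```

servo_tool --plan '[{"offset":[0,0,0.12],"rot":[0,0,0],"claw":0}]'

```text
time_s: 3.47
tcp_pos: [0.5545, 0.265, 0.0678]
eef_rot: [-0.001, 0.156, 0.988, 0.0]
contact_force: [-0.1, -0.1, -0.3]
width: 0.0005
```

```bash
python3 -c "
from h import *
go([.5545,.264,.072]);tilt()
I=arm.get_image('scene')[90:200,240:360]
cv2.imwrite('pics/s4.png',cv2.resize(I[:,:,::-1],(600,550),interpolation=cv2.INTER_CUBIC));go([.5545,.264,.085])"
```

```text
3.4667 [0.5545 0.265  0.0678] [-0.1 -0.1 -0.3] tool d/25mm [-0.01 -0.04 -0.17] zaxis [-1.1e-03  3.0e-04 -1.0e+00] w 0.00045524584038552745
rot shares [-0.   -0.01  0.  ]
3.5167 [0.554  0.2649 0.0671] [-0.4 -0.3 -1. ] tool d/25mm [-0.03 -0.03 -0.72] zaxis [-0.0023  0.     -1.    ] w 0.00034773758872689165
```

View pics/s4.png

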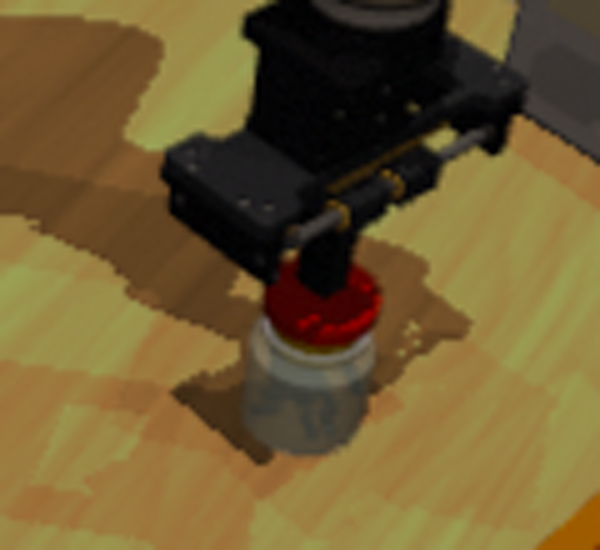

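The tip at crop (323,297) is now over the lid centre at about (322,297), almost touching. I'll keep going in small steps.

servo_tool --plan '[{"offset":[0,0,0.12],"rot":[0,0,0],"claw":0}]'

```text
time_s: 3.6
tcp_pos: [0.5544, 0.265, 0.0643]
eef_rot: [-0.001, 0.156, 0.988, 0.0]
contact_force: [-0.3, -0.1, 0.5]
width: 0.0006
```

servo_tool --plan '[{"offset":[0,0,0.12],"rot":[0,0,0],"claw":0}]'

```text
time_s: 3.68
tcp_pos: [0.5543, 0.2649, 0.0614]
eef_rot: [-0.001, 0.156, 0.988, -0.0]
contact_force: [-2.4, -1.5, 5.6]
width: 0.0006
```

servo_tool --plan '[{"offset":[0,0,0.12],"rot":[0,0,0],"claw":0}]'

```text
time_s: 3.77
tcp_pos: [0.5543, 0.2649, 0.0589]
eef_rot: [-0.001, 0.156, 0.988, -0.0]
contact_force: [-1.3, 0.3, 5.5]
width: 0.0006
```

servo_tool --plan '[{"offset":[0,0,0.12],"rot":[0,0,0],"claw":0}]'

```text
time_s: 3.85
tcp_pos: [0.5543, 0.265, 0.0565]
eef_rot: [-0.001, 0.156, 0.988, -0.0]
contact_force: [-2.0, -1.0, 6.2]
width: 0.0005
```

servo_tool --plan '[{"offset":[0,0,0.12],"rot":[0,0,0],"claw":0}]'

```text
time_s: 3.93
tcp_pos: [0.5543, 0.2649, 0.0542]
eef_rot: [-0.001, 0.156, 0.988, -0.0]
contact_force: [-1.4, -1.0, 5.4]
width: 0.0004
```

servo_tool --plan '[{"offset":[0,0,0.12],"rot":[0,0,0],"claw":0}]'

```text
time_s: 4.02
tcp_pos: [0.5543, 0.2649, 0.052]
eef_rot: [-0.0, 0.156, 0.988, -0.0]
contact_force: [-1.4, -1.1, 6.6]
width: 0.0005
```

servo_tool --plan '[{"offset":[0,0,0.1],"rot":[0,0,0],"claw":0}]'

```text
time_s: 4.1
tcp_pos: [0.5544, 0.265, 0.0508]
eef_rot: [-0.0, 0.156, 0.988, -0.0]
contact_force: [-6.0, -1.4, 21.3]
width: 0.0004
```

servo_tool --plan '[{"offset":[0,0,0.1],"rot":[0,0,0],"claw":0}]'

```text
time_s: 4.18
tcp_pos: [0.5544, 0.265, 0.0508]
eef_rot: [-0.0, 0.156, 0.988, -0.0]
contact_force: [-4.7, -1.7, 22.7]
width: 0.0004
```

servo_tool --plan '[{"offset":[0,0,0.1],"rot":[0,0,0],"claw":0}]'

```text
time_s: 4.27
tcp_pos: [0.5544, 0.265, 0.0509]
eef_rot: [0.0, 0.155, 0.988, -0.0]
contact_force: [-4.4, -0.5, 15.6]
width: 0.0
```

The lid seated hard: force rose from 6 to 22 N at reported z 0.0508, after about 12 mm of travel. That puts the tool z offset at +34 mm. I'll retract.

servo_tool --plan '[{"offset":[0,0,-0.3],"rot":[0,0,0],"claw":0},{"offset":[0,0,-0.9],"rot":[0,0,0],"claw":0},{"offset":[0,0,-0.9],"rot":[0,0,0],"claw":0},{"offset":[0,0,-0.9],"rot":[0,0,0],"claw":0},{"offset":[0,0,-0.9],"rot":[0,0,0],"claw":0}]'

```text
time_s: 4.68
tcp_pos: [0.5506, 0.2639, 0.1478]
eef_rot: [-0.005, 0.155, 0.988, -0.002]
contact_force: [1.0, 0.2, -0.7]
width: 0.0002
```

```bash
python3 -c "
from h import *
go([.512,-.045,.145]);tilt()"
```

```text
4.6833 [0.5506 0.2639 0.1478] [ 1.   0.2 -0.7] tool d/25mm [ -2.33 -12.23   0.16] zaxis [-0.0098 -0.003  -0.9999] w 0.0002185966701745313
rot shares [-0.07 -0.1   0.  ]
```

servo_tool --plan '[{"offset":[-0.2,-1,0],"rot":[0,0,0],"claw":0},{"offset":[-0.2,-1,0],"rot":[0,0,0],"claw":0},{"offset":[-0.2,-1,0],"rot":[0,0,0],"claw":0},{"offset":[-0.2,-1,0],"rot":[0,0,0],"claw":0},{"offset":[-0.2,-1,0],"rot":[0,0,0],"claw":0}]'

```text
time_s: 5.1
tcp_pos: [0.5428, 0.1401, 0.1562]
eef_rot: [0.005, 0.151, 0.989, 0.002]
contact_force: [1.0, -0.1, -0.5]
width: 0.0001
```

servo_tool --plan '[{"offset":[-0.2,-1,0],"rot":[0,0,0],"claw":0},{"offset":[-0.2,-1,0],"rot":[0,0,0],"claw":0},{"offset":[-0.2,-1,0],"rot":[0,0,0],"claw":0},{"offset":[-0.2,-1,0],"rot":[0,0,0],"claw":0},{"offset":[0,0,0],"rot":[0,0,0],"claw":0}]'

```text
time_s: 5.52
tcp_pos: [0.5318, 0.0303, 0.1567]
eef_rot: [0.007, 0.152, 0.988, 0.002]
contact_force: [0.3, -0.3, 0.3]
width: 0.0001
```

```bash
python3 -c "
from h import *
go([.512,-.045,.115]);tilt()"
```

```text
5.5167 [0.5318 0.0303 0.1567] [ 0.3 -0.3  0.3] tool d/25mm [-0.12 -3.12  1.65] zaxis [ 0.0151  0.0011 -0.9999] w 0.00010682711947711054
rot shares [ 0.06  0.16 -0.  ]
```

servo_tool --plan '[{"offset":[0,-1,0.1],"rot":[0.06,0.16,0],"claw":0},{"offset":[-0.1,-1,0.2],"rot":[0,0,0],"claw":0},{"offset":[0,-1,0.2],"rot":[0,0,0],"claw":0},{"offset":[0,0,0.2],"rot":[0,0,0],"claw":0},{"offset":[0,0,0],"rot":[0,0,0],"claw":0}]'

```text
time_s: 5.93
tcp_pos: [0.5132, -0.0447, 0.1396]
eef_rot: [0.003, 0.153, 0.988, 0.001]
contact_force: [-0.7, 0.9, 0.1]
width: 0.0005
```

```bash
python3 -c "
from h import *
go([.512,-.045,.115]);tilt()"
```

```text
5.9333 [ 0.5132 -0.0447  0.1396] [-0.7  0.9  0.1] tool d/25mm [ 0.05 -0.03  0.98] zaxis [ 5.2e-03  9.0e-04 -1.0e+00] w 0.0005238514957243339
rot shares [ 0.03  0.05 -0.  ]
```

servo_tool --plan '[{"offset":[0,0,0.3],"rot":[0.03,0.05,0],"claw":0},{"offset":[0,0,0.25],"rot":[0,0,0],"claw":0},{"offset":[0,0,0.25],"rot":[0,0,0],"claw":0},{"offset":[0,0,0.1],"rot":[0,0,0],"claw":0},{"offset":[0,0,0],"rot":[0,0,0],"claw":0}]'

```text
time_s: 6.35
tcp_pos: [0.5144, -0.0408, 0.115]
eef_rot: [0.0, 0.152, 0.988, 0.0]
contact_force: [1.4, 0.0, -0.0]
width: 0.0007
```

```bash
python3 -c "
from h import *
go([.512,-.045,.083]);tilt()
I=arm.get_image('scene')[90:270,170:350]
cv2.imwrite('pics/s5.png',cv2.resize(I[:,:,::-1],(594,594),interpolation=cv2.INTER_CUBIC))"
```

```text
6.35 [ 0.5144 -0.0408  0.115 ] [ 1.4  0.  -0. ] tool d/25mm [ 0.04 -0.19  1.28] zaxis [ 8.e-04  7.e-04 -1.e+00] w 0.0006629172053764347
rot shares [ 0.01  0.01 -0.  ]
```

View pics/s5.png

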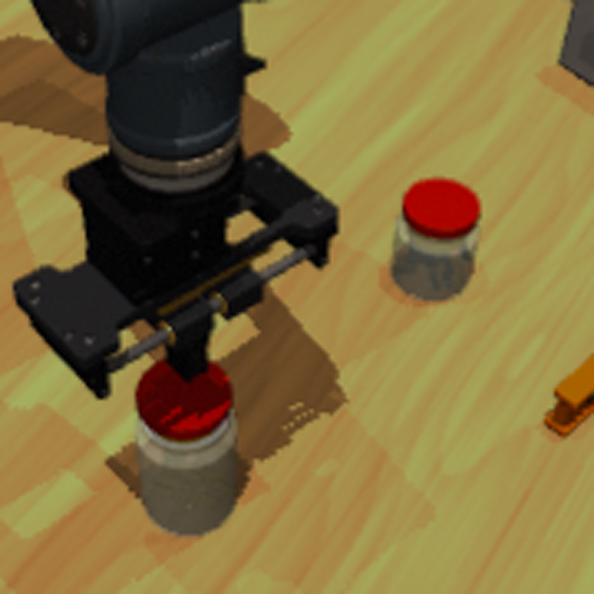

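The short lid at (440,208) sits flush with no yellow band, and its jar is upright. The tip at (187,378) hangs just above the tall lid, whose centre is about (185,393). I'll shift 5 mm to centre it, then go down in steps.

servo_tool --plan '[{"offset":[0.05,-0.2,0.1],"rot":[0,0,0],"claw":0},{"offset":[0,0,0.15],"rot":[0,0,0],"claw":0},{"offset":[0,0,0.12],"rot":[0,0,0],"claw":0}]'

```text
time_s: 6.65
tcp_pos: [0.5124, -0.0448, 0.1059]
eef_rot: [0.001, 0.151, 0.989, 0.0]
contact_force: [0.1, 0.1, 0.6]
width: 0.0003
```

servo_tool --plan '[{"offset":[0,0,0.12],"rot":[0,0,0],"claw":0},{"offset":[0,0,0.12],"rot":[0,0,0],"claw":0}]'

```text
time_s: 6.82
tcp_pos: [0.5124, -0.045, 0.0995]
eef_rot: [0.002, 0.151, 0.989, 0.0]
contact_force: [0.2, 0.3, 0.5]
width: 0.0006
```

servo_tool --plan '[{"offset":[0,0,0.12],"rot":[0,0,0],"claw":0}]'

```text
time_s: 6.9
tcp_pos: [0.5125, -0.0451, 0.0962]
eef_rot: [0.002, 0.151, 0.989, 0.0]
contact_force: [0.1, -0.1, -0.4]
width: 0.0005
```

servo_tool --plan '[{"offset":[0,0,0.12],"rot":[0,0,0],"claw":0}]'

```text
time_s: 6.98
tcp_pos: [0.5125, -0.0451, 0.0932]
eef_rot: [0.002, 0.151, 0.989, 0.0]
contact_force: [-0.4, 0.9, 5.8]
width: 0.0007
```

servo_tool --plan '[{"offset":[0,0,0.12],"rot":[0,0,0],"claw":0},{"offset":[0,0,0.12],"rot":[0,0,0],"claw":0}]'

```text
time_s: 7.15
tcp_pos: [0.5125, -0.0451, 0.0877]
eef_rot: [0.002, 0.151, 0.989, 0.0]
contact_force: [-1.5, 0.9, 6.0]
width: 0.0003
```

servo_tool --plan '[{"offset":[0,0,0.12],"rot":[0,0,0],"claw":0}]'

```text
time_s: 7.23
tcp_pos: [0.5126, -0.0451, 0.085]
eef_rot: [0.002, 0.151, 0.989, 0.0]
contact_force: [-1.3, 0.2, 5.2]
width: 0.0005
```

servo_tool --plan '[{"offset":[0,0,0.1],"rot":[0,0,0],"claw":0}]'

```text
time_s: 7.32
tcp_pos: [0.5125, -0.0451, 0.0829]
eef_rot: [0.002, 0.151, 0.989, 0.0]
contact_force: [-2.7, 1.5, 16.1]
width: 0.0004
```

servo_tool --plan '[{"offset":[0,0,0.1],"rot":[0,0,0],"claw":0}]'

```text
time_s: 7.4
tcp_pos: [0.5127, -0.0452, 0.0827]
eef_rot: [0.002, 0.151, 0.989, 0.0]
contact_force: [-8.6, 1.9, 38.9]
width: 0.0007
```

The tall lid hit a hard stop at reported z 0.0827. With the 34 mm offset that is 0.117, so it is home. I'll retract and check.

servo_tool --plan '[{"offset":[0,0,-0.2],"rot":[0,0,0],"claw":0},{"offset":[0,0,-0.6],"rot":[0,0,0],"claw":0},{"offset":[0,0,-0.9],"rot":[0,0,0],"claw":0},{"offset":[0,0,-0.9],"rot":[0,0,0],"claw":0},{"offset":[0,0,-0.9],"rot":[0,0,0],"claw":0}]'

```text
time_s: 7.82
tcp_pos: [0.5089, -0.0443, 0.1694]
eef_rot: [-0.003, 0.151, 0.989, 0.001]
contact_force: [0.3, -0.5, -0.3]
width: 0.0007
```

servo_tool --plan '[{"offset":[0.9,0,-0.5],"rot":[0,0,0],"claw":0},{"offset":[0.9,0,0],"rot":[0,0,0],"claw":0},{"offset":[0.9,0,0],"rot":[0,0,0],"claw":0},{"offset":[0,0,0],"rot":[0,0,0],"claw":0},{"offset":[0,0,0],"rot":[0,0,0],"claw":0}]'

```text
time_s: 8.23
tcp_pos: [0.4478, -0.0254, 0.1876]
eef_rot: [0.005, 0.151, 0.988, -0.0]
contact_force: [0.8, 0.5, -0.7]
width: 0.0005
```

```bash
python3 -c "
from h import *
go([.512,-.045,.083])
I=arm.get_image('scene');J=arm.get_image('top')
print([(b[0].round(1),b[1]) for im in(I,J) for c in('red','blue') for b in blobs(im,c)])
print('exp scene',[proj('scene',p).round(1) for p in([.5545,.264,.085],[.512,-.045,.117])],[proj('scene',p).round(1) for p in([.5545,.264,.098],[.512,-.045,.13])])
I=I[120:340,160:340]
cv2.imwrite('pics/s6.png',cv2.resize(I[:,:,::-1],None,fx=2.7,fy=2.7,interpolation=cv2.INTER_CUBIC))"
```

```text
8.2333 [ 0.4478 -0.0254  0.1876] [ 0.8  0.5 -0.7] tool d/25mm [-2.64  0.01  4.21] zaxis [ 0.0099 -0.0021 -0.9999] w 0.0004869808837906766
[(array([303.1, 152.9]), array([292, 145,  23,  17, 320], dtype=int32)), (array([225.4, 213.2]), array([211, 201,  29,  25, 568], dtype=int32)), (array([206.7, 291.4]), array([190, 275,  34,  34, 891], dtype=int32)), (array([159.3, 181.5]), array([147, 170,  25,  24, 478], dtype=int32)), (array([279.5, 196.5]), array([267, 184,  26,  26, 523], dtype=int32)), (array([348.6, 164.3]), array([336, 152,  26,  26, 521], dtype=int32))]
exp scene [array([302.1, 151.2]), array([224.2, 210.8])] [array([302.7, 147.6]), array([224. , 207.2])]
```

View pics/s6.png

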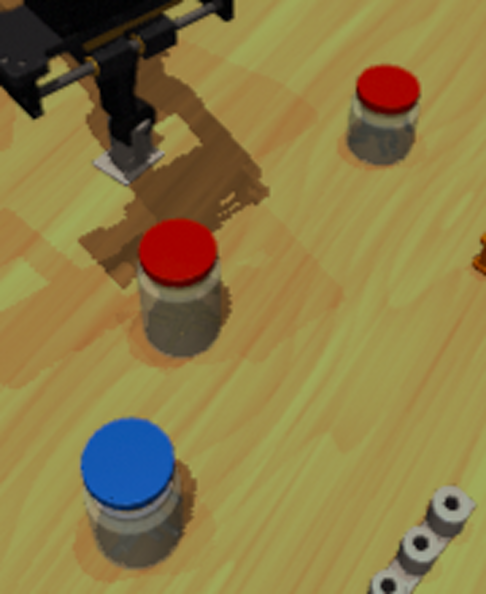

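Both red lids (crop (388,88) and (178,250)) are flush with no yellow showing and their jars upright. Each has dropped about 3.2 px, or about 12 mm. The blue lid at (128,462) hasn't moved, and the gripper is clear with about zero force.

```bash
python3 -c "
from bench import arm
print(arm.hand_in())"
```

```text
the job is handed in; nothing more can be done
None
```

I pressed both red lids home with the closed fingertips and handed in at about 8.3 s. I left the blue-lidded jar alone.

- **Pressing:** each lid slid at about 6 N for 10–12 mm, then hit a hard stop. The short lid's stop peaked at 23 N and the tall lid's at 39 N at the wrist, just before I backed off.
- **Last pictures:** neither red lid shows its yellow band any more. Both dropped by the right amount (about 3.2 px, roughly 12 mm), and both jars stand upright. Sideways the lids moved 1.5 px at most in the top view, and part of that is the drop itself. The blue lid did not move beyond 0.2 px, and the gripper ended clear with near-zero force.
- **What disagreed:** the real finger ends sat about 34 mm higher than the reported TCP. The first descent met no lid where it should have, and the start picture showed the same mismatch. I therefore relied on force and pictures for height. The two hard stops, at reported heights of 50.8 and 82.7 mm, are 31.9 mm apart; the two seated heights, 85 and 117 mm, are 32 mm apart.

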